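# Zero a setting gauge with its coaxial knobs and store it

## Robot

A 6-joint arm with a two-finger parallel gripper is mounted at the origin on a cart in front of the work surface, level with it; the furniture and walls round the work are solid. World frame = base frame: x ahead of the robot, y to its left, z up, the work surface at z = 0. Lengths are in m, angles in rad, forces in N, time in s.
With the tool pointing down it reaches from about 0.425 to 1.125 m from the base axis. Payload 14.9 kg.
Tool frame: the origin (TCP) lies between the finger pads; the fingertips stand 22 mm ahead of it and the grasp point (between the pads) lies 3 mm ahead of it; z points along the fingers, y is the line along which they close (so a half turn about z gives the same grasp; the last joint's range is limited). The gripper opens to 91 mm and grips with 3 to 60 N. Pads are 32 mm wide; open, the fingers measure 118 mm over their backs; the gripper's body (76 mm by 178 mm) begins 60 mm behind the grasp point.
Start: joints at [-1.294, 0.379, 1.734, -0, 1.028, -0.033], TCP at [0.213, -0.667, 0.236] pointing down, gripper open.
Joint ranges: [-2.77, 2.77], [-0.74, 2.19], [0, 2.66], [-1.06, 4.2], [0.31, 2.87], [-3.08, 3.08]. Speed limits (rad/s): [1.89, 1.89, 2.39, 3.14, 3.14, 3.14].

## Interface

Orientations are given as [roll, pitch, yaw] about the fixed x, y, z axes, in that order (R = Rz(yaw) Ry(pitch) Rx(roll)).
In Python, from workcell import * gives the robot as it stands. The module is installed in compiled form; this text tells all that it offers. Calls block until the motion is done:
- goto(position, orientation): joint-space move of the TCP to a pose.
- move_straight(position, orientation=None, v=0.15, force_limit=None): straight line of the TCP; orientation=None keeps the orientation; v is the mean speed in m/s. With force_limit (N) it stops when the force on the tool has changed by that much, and returns True; else False.
- movej(angles): joint-space move.
- gripper_to(opening): opening from 0.0 (shut) to 1.0 (fully open); the grip force is fixed at half the most; returns when the fingers have stopped.
- pause(seconds).
- ik(position, orientation): joint angles nearest the present ones, or None.
- observe(): the state.
- camera(name): name is "scene" or "top" or "wrist"; returns a dict with "img" (420x560x3 uint8, blue, green, red), "fx", "fy", "cx", "cy" (pixels), "k1" (the pictures are not rectified: a ray, as slopes to the right and down, at radius r is drawn at 1 + k1 r^2 times it, then the intrinsics apply), "R" (3x3) and "t" (3): a world point X has camera coordinates R X + t. Camera axes: x right, y down, z forward; pixel columns grow to the right and rows downward; lengths in m; the calibration is good to about 2 mm. A picture is of the moment at which its call begins. There is no depth.
A pose or a line that the arm cannot do raises MotionError and nothing moves.
- sign_off(): hands the job in; it is judged then, once.
The state is a dict: "time": time; "joints": joint angles; "qd": joint speeds; "joint_efforts": joint torques, N m; "tool_pos": TCP position; "tool_rot": TCP orientation; "ft_force": force on the tool from outside, world axes, zero at the start; "wrist_torque": the same for the moment, N m; "grip_width": opening from 0.0 (shut) to 1.0 (fully open); "gripper_force": force on a finger pad.
Only numpy, scipy, OpenCV 4.12 (cv2) and the standard library are available. Lean on these libraries where they do the work, as an engineer would, in place of code of your own. Each camera call takes 0.05 s, during which the arm holds its last target. There are 200 camera calls.

## Task

Zero the two-scale setting gauge on the bench console: turn the big outer knob until the wide carriage's pointer is in line with the diamond-headed stop, then turn the small inner knob until the small needle on the short rail at the right end of the deck is in line with its pointed post, both as exactly as you can (2 mm is good enough). Then press the push button fully down to store the zero and let it come back up. Move the carriage and the needle only by the knobs, do not press the button before both are set, and leave the wire reel and the multimeter by the console where they are.

Things in the scene. Friction and masses are not known exactly. Their poses are not given: they have to be found in the camera images.
- console: Grey console fixed to the bench, 200 mm deep (x), 280 mm wide (y), its front turned to the robot's right. Origin centre of underside; x from front to back, y to its left (seen from its front), z up. Front panel slopes 25 deg, from 51 mm high at x = -100 to 110 mm at x = +27 mm: outward normal (-0.423, 0, 0.906). Behind: a level deck 110 mm high with two rails along y and posts up to 64 mm tall.
- coarse_knob (a joint): Angle of the outer (coarse) knob, rad, -1.75 to 1.75; grows clockwise as seen looking onto the panel. It moves the wide carriage 40 mm to the right (console -y) per rad clockwise; at 0 the carriage is mid-rail, at console y = +45 mm. Friction 0.08 N m holds it where it is left; it does not turn the inner knob.
- fine_knob (a joint): Angle of the inner (fine) knob, rad, -1.7 to 1.7; grows clockwise as seen looking onto the panel. It moves the small needle 10 mm to the right (console -y) per rad clockwise; at 0 the needle is mid-rail, at console y = -100 mm. Friction 0.04 N m holds it; it does not move the carriage.
- coarse_grip (a point): Point on the common knob axis, 15 mm off the panel along its normal, to grip the outer knob: a black round fluted knob 58 mm across that stands from 4 to 26 mm off the panel. Grip it with the fingers along the panel normal, either side of the inner knob. z of this point is the panel normal.
- fine_grip (a point): Point on the common knob axis, 45 mm off the panel, to grip the inner knob: a black round fluted knob 35 mm across, standing from 28 to 62 mm off the panel, on top of the outer one. z of this point is the panel normal.
- store_button_top (a point): Centre of the top of the round grey push button, 36 mm across, on the right of the panel (seen from its front), 135 mm from the knob axis; it is pushed along the panel normal, into the panel. Spring return: 6 mm of travel, 5 N fully down.
- store_button (a joint): Travel of the push button in m: 0 is up, 0.006 is fully down.
- zero_flag: The stop to zero on: aluminium post, 63 mm tall, fixed behind the longer rail, whose head is a diamond (a square standing on its corner, 23 mm across). Origin on the deck under the diamond's tip; axes as the console's. It is either the left or the right one of the two stops behind that rail.
- end_stop: The other stop behind the longer rail: a plain flat-topped aluminium plate 22 mm wide, 48 mm tall; not to be used. Origin on the deck in its middle.
- reel: Loose bystander: grey wire reel 64 mm across, 42 mm tall, standing behind the console; origin under its centre.
- meter: Loose bystander: yellow handheld multimeter 140 x 72 x 43 mm lying in front of the console's panel; origin under its centre.
- carriage: Wide steel carriage, 46 mm along the rail, on the longer, left-hand rail of the deck, with an upright dark pointer in its middle; the outer knob drives it along console y.
- carriage_tip (a point): Tip of the carriage's pointer (5 mm wide), 50 mm above the deck. It is in line when it has the same console y as the diamond-headed stop just behind it.
- needle: Small steel block, 14 mm along the rail, with an upright thin needle, on the short rail at the right end of the deck; the inner knob drives it along console y.
- needle_tip (a point): Tip of the needle (3 mm wide), 38 mm above the deck. It is in line when it has the same console y as the small pointed post just behind it. At the start it stands 6 to 19 mm to the left of that post.
- vernier_post: Small aluminium post, 6 mm wide, 46 mm tall, with a pointed top, fixed on the deck behind the short right-hand rail. Origin on the deck under its point; axes as the console's.

How it is judged:
On the way, in this order (a step that is already met when the one before it is completed fails the run):
1. the carriage's pointer is in line with the diamond-headed stop (within 3 mm) (y of carriage_tip in the frame of zero_flag between -0.003 and 0.003 m), for 0.3 s.
2. the needle is in line with its pointed post (within 2 mm) and the carriage still with the stop (within 3 mm) (all of step 1 and y of needle_tip in the frame of vernier_post between -0.002 and 0.002 m), for 0.3 s.
3. the button is pressed fully down (5 mm or more) (value of joint store_button above 0.005 m), for 0.05 s.
At the end, for the whole second after the job is handed in: The carriage's pointer is in line with the diamond-headed stop within 3 mm, the needle with its pointed post within 2 mm (both along the rails), and the button is up again (within 1 mm) (all of step 2 and value of joint store_button below 0.001 m); the robot touches nothing.
It fails at once if the button is pressed (over 3 mm) while the carriage or the needle is more than 3 mm out of line (value of joint store_button above 0.003 m and not (y of carriage_tip in the frame of zero_flag between -0.003 and 0.003 m and y of needle_tip in the frame of vernier_post between -0.003 and 0.003 m)).
It fails at once if the robot pushes the carriage or the needle directly (contact force between any of the arm, the fingers and carriage above 1 N or contact force between any of the arm, the fingers and needle above 1 N).
It fails at once if the wire reel or the multimeter is shoved more than 20 mm (distance of any of reel, meter from where it was at the start of the episode above 0.02 m).
It also fails if it takes over 72 s, if anything falls off the work surface, if the arm or the gripper's body presses on something with over 40 N, if the wrist force passes 120 N, or if a joint passes its speed limit or range.

## Working session

There is one attempt and no reset: what is moved stays moved. The work goes in short steps, each a Python script; the robot and the scene stay as the last script left them, time stands still between calls to the robot, and variables do not carry over. Pictures are saved under pics/ and viewed, at most 10 in all, crops included, and the job is handed in when it is done.

```bash
mkdir -p pics; python3 - <<'E'
from workcell import *
import cv2,numpy as np
for n in ["scene","top"]:
    c=camera(n); cv2.imwrite(f"pics/{n}0.png",c["img"]); print(n,c["fx"],c["fy"],c["cx"],c["cy"],c["k1"],np.round(c["R"],4).tolist(),np.round(c["t"],4).tolist())
s=observe();print(s["time"],s["tool_rot"],s["ft_force"])
E
```

```text
scene 453.75662173466924 453.75662173466924 277.0481943920186 213.91663195725008 0.0050877391858770785 [[-0.8511, -0.5249, -0.0028], [-0.351, 0.5731, -0.7405], [0.3903, -0.6293, -0.672]] [0.5631, 0.2689, 0.7381]
top 536.9340004574582 536.9340004574582 276.5103528522021 206.1671003019126 0.00884213814259385 [[0.0217, -0.9998, 0.0006], [-0.995, -0.0216, -0.0972], [0.0972, 0.0015, -0.9953]] [0.0354, 0.6307, 1.2471]
0.1 [-3.14059908e+00 -3.99413186e-05  3.09814693e-01] [ 0.01957184  0.01158403 -0.39772024]
```

View pics/scene0.png

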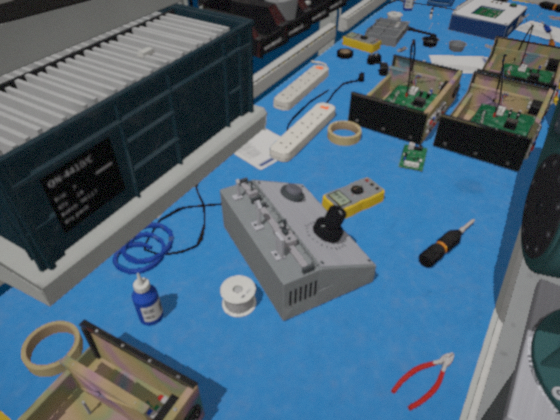

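View pics/top0.png

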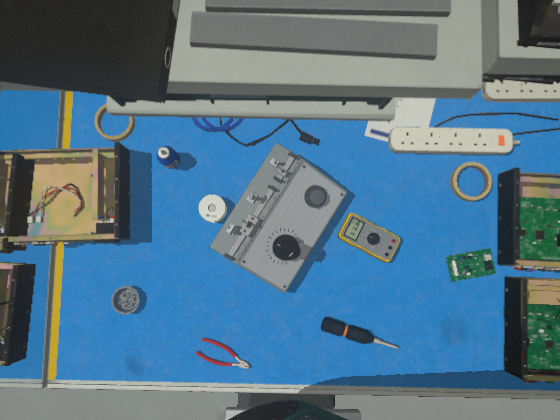

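The scene picture shows the console in the middle, around (300,240). In the top picture its deck is up-left, the knob is at (287,247), the button at (317,195), the meter at (370,238) and the reel at (211,209). I'll take a closer crop to get the corners.

```bash
python3 - <<'E'
import cv2
i=cv2.imread("pics/top0.png")[138:298,200:360]
cv2.imwrite("pics/topc.png",cv2.resize(i,None,fx=3.7,fy=3.7,interpolation=cv2.INTER_CUBIC))
i=cv2.imread("pics/scene0.png")[170:320,205:385]
cv2.imwrite("pics/scenec.png",cv2.resize(i,None,fx=4,fy=4,interpolation=cv2.INTER_CUBIC))
E
```

```text
(no output)
```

View pics/topc.png

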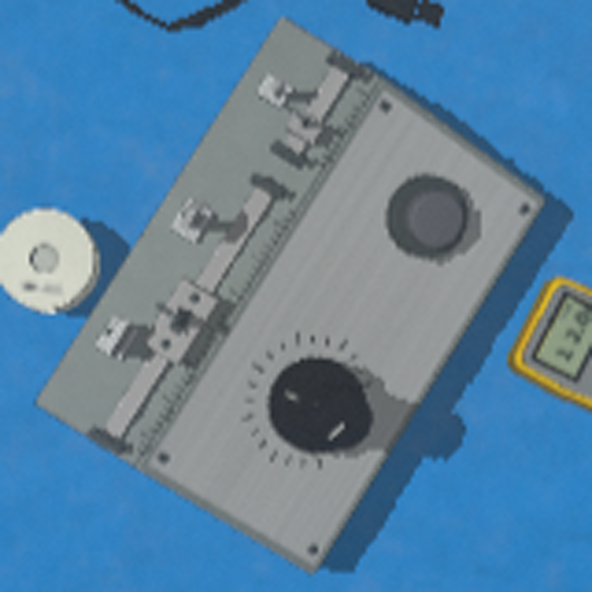

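View pics/scenec.png

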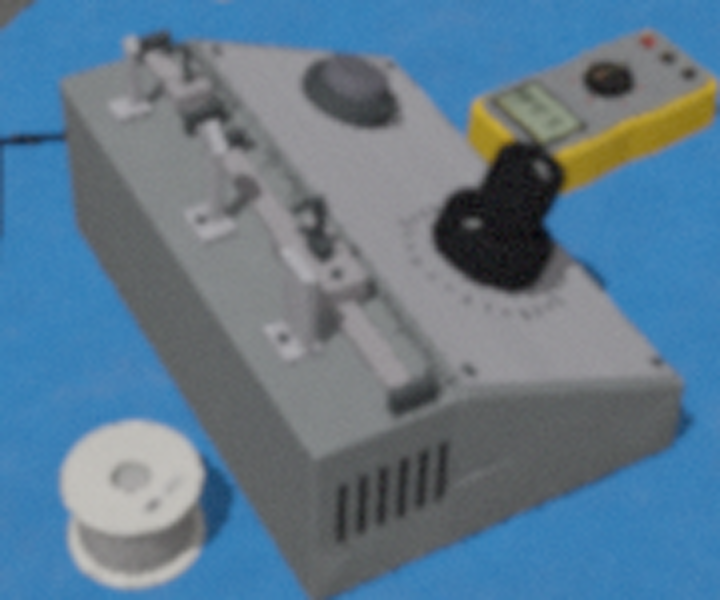

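The top crop shows the left stop at (112,338), wide and flat, beside the carriage at (185,320). The middle stop is at (190,220), the needle block at (300,140) and its post at (275,90). The console corners are clear in this crop, so I'll fit its pose and go for a close wrist view.

```bash
cat > h.py <<'E'
from workcell import *
import cv2,numpy as np,json,os
from scipy.optimize import least_squares
from scipy.spatial.transform import Rotation as Ro
def proj(c,X):
    p=np.atleast_2d(X)@np.array(c["R"]).T+c["t"]; s=p[:,:2]/p[:,2:]
    s=s*(1+c["k1"]*(s**2).sum(1,keepdims=True)); return s*[c["fx"],c["fy"]]+[c["cx"],c["cy"]]
def ray(c,uv):
    d=(np.array(uv,float)-[c["cx"],c["cy"]])/[c["fx"],c["fy"]]; s=d.copy()
    for _ in range(8): s=d/(1+c["k1"]*(s@s))
    R=np.array(c["R"]); return -R.T@c["t"], R.T@np.r_[s,1]
def onz(c,uv,z):
    o,d=ray(c,uv); return o+d*(z-o[2])/d[2]
def Cm(p): return Ro.from_euler('z',p[2]).as_matrix()
def c2w(p,X): return np.array(X)@Cm(p).T+np.r_[p[0],p[1],0]
def w2c(p,X): return (np.array(X)-np.r_[p[0],p[1],0])@Cm(p)
N=np.array([-np.sin(np.radians(25)),0,np.cos(np.radians(25))])
def panel(xc,yc,off): # point on panel at console x, offset off along the normal
    return np.array([xc,yc,.051+(xc+.1)*np.tan(np.radians(25))])+off*N
def onpanel(c,p,uv,off): # console coords of pixel on plane parallel to the panel
    o,d=ray(c,uv); o=w2c(p,o); d=d@Cm(p); q=panel(-.1,0,off); return o+d*((q-o)@N)/(d@N)
def snap(name,f):
    c=camera(name); cv2.imwrite(f,c["img"]); json.dump({k:np.array(v).tolist() for k,v in c.items() if k!="img"},open(f+".json","w")); return c
def toolrot(p,deg): # tool z = -panel normal; y = console y rotated by deg about the normal(clockwise seen from outside positive)
    z=-N; y0=np.array([0,1.,0]); x0=np.cross(y0,z); a=np.radians(deg)
    # rotation about tool z(into panel) by +a = clockwise seen from outside
    y=np.cos(a)*y0-np.sin(a)*x0; x=np.cross(y,z)
    return Ro.from_matrix(Cm(p)@np.c_[x,y,z]).as_euler('xyz')
if os.path.exists("pose.json"): P=np.array(json.load(open("pose.json")))
E
python3 - <<'E'
from h import *
T=snap("top","pics/t1.png");S=snap("scene","pics/s1.png")
f=lambda a:np.array(a)/3.7+[200,138]; g=lambda a:np.array(a)/4+[205,170]
BL,BR,FR,FL=[.1,.14,.11],[.1,-.14,.11],[-.1,-.14,.051],[-.1,.14,.051]
RL,RR=[.027,.14,.11],[.027,-.14,.11]
obs=[(T,BL,f((37,404))),(T,BR,f((281,17))),(T,FR,f((543,200))),(T,FL,f((316,572))),
(S,BL,g((320,458))),(S,BR,g((62,82))),(S,FL,g((684,378))),(S,[.1,.14,0],g((318,598)))]
r=lambda p:np.concatenate([(proj(c,c2w(p,X))-u).ravel() for c,X,u in obs])
s=least_squares(r,[.55,0,1.0]);P=s.x;print(P,np.round(s.fun,1));json.dump(P.tolist(),open("pose.json","w"))
tops=lambda uv,z:np.round(w2c(P,onz(T,f(uv),z)),4)
print("button",onpanel(T,P,f((427,216)),.014))
print("knob outer top",onpanel(T,P,f((318,405)),.045))
print("knob inner top S",onpanel(S,P,g((541,172)),.062))
print("reel",w2c(P,onz(T,f((47,260)),.042)),"meter",w2c(P,onz(T,(370,238),.04)))
# pose trial for viewing
for deg in (0,90,-90,180):
  for xc in (-.04,):
    R=toolrot(P,deg)
    for off in (.2,.045,.015):
      X=c2w(P,panel(xc,.02,off)); print(deg,off,np.round(X,3),np.round(R,2),(lambda q:None if q is None else np.round(q,2))(ik(X,R)))
E
```

```text
[0.59646457 0.03812313 1.03942834] [-0.5  0.5 -0.  -0.7  1.6 -0.7  0.5  1.3 -0.5 -0.9 -1.4 -1.7  1.4 -0.2
 -0.5  2.8]
button [-0.04019969 -0.08314891  0.09433263]
knob outer top [-0.0437082   0.05106448  0.1269013 ]
knob inner top S [-0.05717876  0.06443699  0.1393773 ]
reel [0.15109575 0.06097387 0.042     ] meter [-0.2004627  -0.07387096  0.04      ]
0 0.2 [ 0.516 -0.059  0.26 ] [-3.14  0.44 -2.1 ] [-0.36  0.03  2.16  0.54  0.95  2.99]
0 0.045 [ 0.549 -0.003  0.12 ] [-3.14  0.44 -2.1 ] [-0.23  0.3   2.17  0.72  0.66  2.87]
0 0.015 [0.556 0.008 0.093] [-3.14  0.44 -2.1 ] [-0.21  0.36  2.17  0.77  0.61  2.83]
90 0.2 [ 0.516 -0.059  0.26 ] [2.71 0.   2.61] [-0.36  0.03  2.16  0.54  0.95 -1.72]
90 0.045 [ 0.549 -0.003  0.12 ] [2.71 0.   2.61] [-0.23  0.3   2.17  0.72  0.66 -1.85]
90 0.015 [0.556 0.008 0.093] [2.71 0.   2.61] [-0.21  0.36  2.17  0.77  0.61 -1.89]
-90 0.2 [ 0.516 -0.059  0.26 ] [-2.71  0.   -0.53] [-0.36  0.03  2.16  0.54  0.95  1.42]
-90 0.045 [ 0.549 -0.003  0.12 ] [-2.71  0.   -0.53] [-0.23  0.3   2.17  0.72  0.66  1.3 ]
-90 0.015 [0.556 0.008 0.093] [-2.71  0.   -0.53] [-0.21  0.36  2.17  0.77  0.61  1.26]
180 0.2 [ 0.516 -0.059  0.26 ] [ 3.14 -0.44  1.04] [-0.36  0.03  2.16  0.54  0.95 -0.15]
180 0.045 [ 0.549 -0.003  0.12 ] [ 3.14 -0.44  1.04] [-0.23  0.3   2.17  0.72  0.66 -0.27]
180 0.015 [0.556 0.008 0.093] [ 3.14 -0.44  1.04] [-0.21  0.36  2.17  0.77  0.61 -0.32]
```

```bash
python3 - <<'E'
from h import *
X=c2w(P,panel(-.03,.0,.24)); goto(X,toolrot(P,180))
c=snap("wrist","pics/w1.png"); print(observe()["time"], w2c(P,-np.array(c["R"]).T@c["t"]), np.round(np.array(c["R"])@Cm(P),3).tolist(),c["fx"])
for n,q in dict(knob=panel(-.045,.052,.062),btn=panel(-.045,-.083,.014)).items(): print(n,proj(c,c2w(P,q)))
cv2.imwrite("pics/w1b.png",cv2.resize(c["img"],(800,600),interpolation=cv2.INTER_CUBIC))
E
```

```text
2.65 [-1.20581835e-01 -3.11219952e-05  4.71560123e-01] [[-0.002, -1.0, 0.001], [-0.99, 0.002, -0.138], [0.138, -0.001, -0.99]] 311.97861852443873
knob [[230.96392378 207.40957975]]
btn [[344.73213913 196.15614255]]
```

View pics/w1b.png

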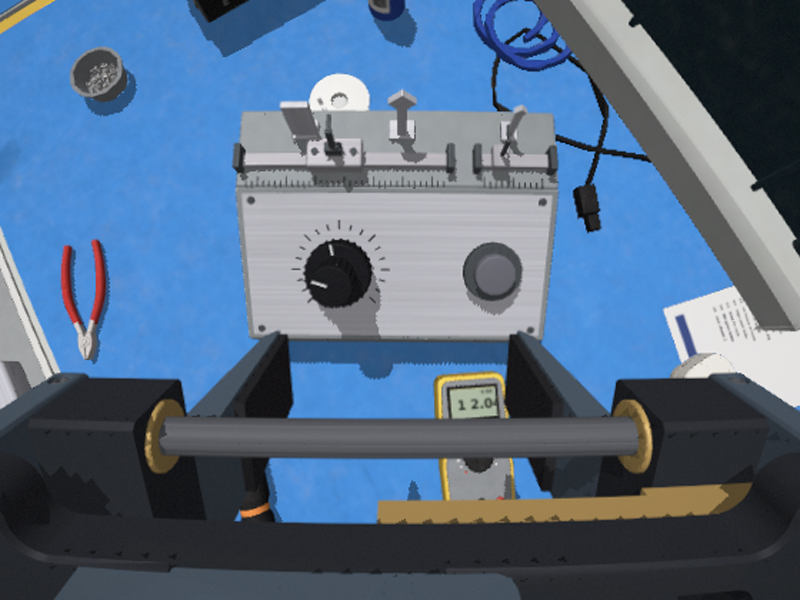

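The wrist view settles it: the diamond stop is the middle one, tip at (402,92), and the plate at (296,105) is the end stop. The carriage tip is at (328,117), the needle tip near (504,150) and its post tip near (521,108). The inner knob's top is at (340,284) and the button at (493,276).

```bash
python3 - <<'E'
from h import *
c=json.load(open("pics/w1.png.json")); k=lambda u,v:((u+.5)*.7-.5,(v+.5)*.7-.5)
o=lambda u,v,z:np.round(w2c(P,onz(c,k(u,v),z)),4)
print("diamond",o(402,92,.173),"car",o(328,117,.160),"needle",o(504,152,.148),"post",o(521,108,.156))
print("knob",[panel(0,0,0)*0+np.round(onpanel(c,P,k(340,284),.062)-.062*N,4)],"btn",onpanel(c,P,k(493,272),.014))
for n,z,X in (("BL",.11,k(243,112)),("BR",.11,k(554,114)),("FL",.051,k(250,338)),("FR",.051,k(542,339))): print(n,o(*(np.array(X)/.7),z))
X=c2w(P,panel(-.045,.052,.06))
for d in range(90,300,20): print(d,(lambda q:None if q is None else np.round(q,2))(ik(X,toolrot(P,d))))
# move close view: camera right above deck
i=cv2.imread("pics/w1.png")[170:215,200:390]; 
cv2.imwrite("pics/w1c.png",cv2.resize(i,None,fx=4,fy=4,interpolation=cv2.INTER_CUBIC))
E
```

```text
diamond [ 0.075  -0.0034  0.173 ] car [0.0627 0.0528 0.16  ] needle [ 0.0401 -0.0829  0.148 ] post [ 0.0732 -0.096   0.156 ]
knob [array([-0.036 ,  0.044 ,  0.0809])] btn [-0.04404935 -0.08282256  0.09253751]
BL [0.0987 0.1379 0.11  ]
BR [ 0.0963 -0.1393  0.11  ]
FL [-0.0987  0.1406  0.051 ]
FR [-0.1002 -0.1366  0.051 ]
90 [-0.23  0.23  2.24  0.71  0.66 -1.84]
110 [-0.23  0.23  2.24  0.71  0.66 -1.49]
130 [-0.23  0.23  2.24  0.71  0.66 -1.15]
150 [-0.23  0.23  2.24  0.71  0.66 -0.8 ]
170 [-0.23  0.23  2.24  0.71  0.66 -0.45]
190 [-0.23  0.23  2.24  0.71  0.66 -0.1 ]
210 [-0.23  0.23  2.24  0.71  0.66  0.25]
230 [-0.23  0.23  2.24  0.71  0.66  0.6 ]
250 [-0.23  0.23  2.24  0.71  0.66  0.95]
270 [-0.23  0.23  2.24  0.71  0.66  1.3 ]
290 [-0.23  0.23  2.24  0.71  0.66  1.65]
```

```bash
python3 - <<'E'
from h import *
c=json.load(open("pics/w1.png.json")); k=lambda u,v:((u+.5)*.7-.5,(v+.5)*.7-.5)
print("ring",onpanel(c,P,k(340,269),0))
move_straight(c2w(P,panel(-.04,.03,.13)),toolrot(P,180),v=.2)
c=snap("wrist","pics/w2.png"); print(observe()["time"],w2c(P,-np.array(c["R"]).T@c["t"]))
cv2.imwrite("pics/w2b.png",cv2.resize(c["img"][20:320,80:480],None,fx=2,fy=2,interpolation=cv2.INTER_CUBIC))
E
```

```text
ring [-0.03851084  0.0518085   0.07967287]
3.425 [-0.08372335  0.02973916  0.36807388]
```

View pics/w2b.png

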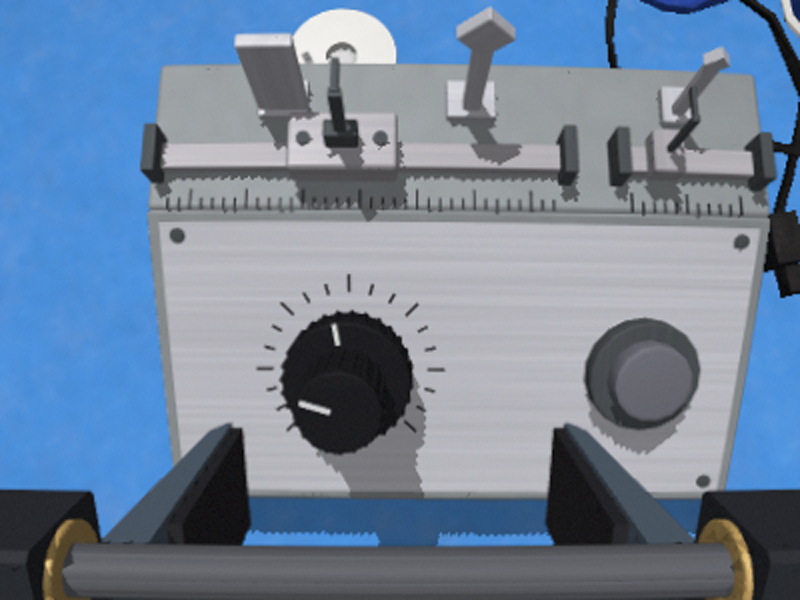

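The closer view is clear. In crop pixels: tick-ring centre (350,369), inner knob top (341,412), button top (655,377), carriage tip (334,58), diamond apex (490,9), needle tip (694,90) and post tip (724,50).

```bash
python3 - <<'E'
from h import *
c=json.load(open("pics/w2.png.json")); k=lambda u,v:((u+.5)/2-.5+80,(v+.5)/2-.5+20)
o=lambda u,v,z:np.round(w2c(P,onz(c,k(u,v),z)),4)
print("diamond",o(490,9,.173),o(471,99,.112),"car",o(334,58,.160),"needle",o(694,90,.148),"post",o(724,50,.156),o(675,104,.112))
print("knob ring",onpanel(c,P,k(350,369),0),"inner-",onpanel(c,P,k(341,412),.062)-.062*N)
for off in (0.012,.016,.02): 
  q=onpanel(c,P,k(655,377),off); l,r=[onpanel(c,P,k(u,377),off) for u in(612,698)];print("btn",off,q-off*N,l[1]-r[1])
print("corners",o(161,66,.11),o(753,76,.11))
E
```

```text
diamond [ 0.0764 -0.0036  0.173 ] [ 0.0793 -0.0038  0.112 ] car [0.0657 0.0529 0.16  ] needle [ 0.0624 -0.088   0.148 ] post [ 0.0752 -0.0978  0.156 ] [ 0.0788 -0.0975  0.112 ]
knob ring [-0.03863144  0.05156546  0.07961663] inner- [-0.03750133  0.05047991  0.08014361]
btn 0.012 [-0.03899673 -0.08800421  0.07944629] 0.0402841262076766
btn 0.016 [-0.03789705 -0.08625004  0.07995908] 0.039683962799718975
btn 0.02 [-0.03679737 -0.08449587  0.08047187] 0.03908379939176136
corners [0.0992 0.139  0.11  ] [ 0.0964 -0.1383  0.11  ]
```

```bash
cat >> h.py <<'E'
KX,KY=-.0385,.0515
def kp(off): 
    return c2w(P,panel(KX,KY,off))
def turn(deg): # rotate the last joint about the tool axis by deg clockwise, in chunks
    for _ in range(max(1,int(abs(deg)/30+.5))):
        n=max(1,int(abs(deg)/30+.5)); q=np.array(observe()["joints"],float); q[5]+=np.radians(deg/n); movej(q)
def st(m):
    s=observe(); print(m,round(s["time"],2),"F",np.round(s["ft_force"],1),"M",np.round(s["wrist_torque"],2),"w",round(float(s["grip_width"]),3),"g",np.round(s["gripper_force"],1))
E
python3 - <<'E'
from h import *
goto(kp(.10),toolrot(P,137)); st("above")
print(move_straight(kp(.028),v=.08,force_limit=12)); st("down")
gripper_to(0.0); st("grip")
E
```

```text
above 4.19 F [-0.1  0.7  0.3] M [-0.17 -0.02  0.01] w 0.999 g 0.0
False
down 5.24 F [-0.2 -0.9 -0.6] M [-0.21  0.04  0.04] w 1.0 g 0.0
grip 5.88 F [4.4 3.  0.1] M [ 0.14 -0.51 -0.11] w 0.609 g 30.0
```

```bash
python3 - <<'E'
from h import *
turn(80); st("turned")
c=snap("wrist","pics/w3.png"); T=snap("top","pics/t3.png")
print(w2c(P,-np.array(c["R"]).T@c["t"]))
print(proj(c,c2w(P,[[.0764,-.0036,.173],[.0764,-.0036,.112],[.065,-.004,.16]])),proj(T,c2w(P,[[.0764,-.0036,.173]])))
cv2.imwrite("pics/w3b.png",cv2.resize(c["img"],(800,600),interpolation=cv2.INTER_CUBIC))
E
```

```text
turned 7.43 F [-4.9  2.2  4.9] M [0.57 0.79 0.37] w 0.607 g 30.0
[-0.05364989  0.0026628   0.2688841 ]
[[176.54610898 -51.90045114]
 [234.50129234  34.29278912]
 [205.48561201 -13.25833683]] [[251.55026097 195.11175192]]
```

View pics/w3b.png

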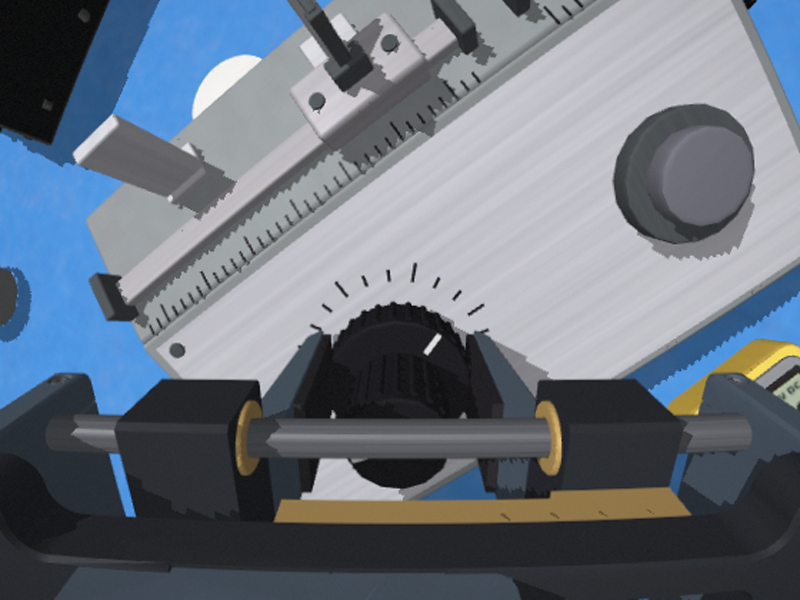

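The carriage is now near the diamond's base, with its screws at (317,101) and (390,43), but the tips are out of frame. I'll release and check from the earlier view pose.

```bash
python3 - <<'E'
from h import *
gripper_to(1.0); move_straight(kp(.12),v=.2)
goto(c2w(P,panel(-.03,-.03,.13)),toolrot(P,180))
c=snap("wrist","pics/w4.png"); st("")
i=c["img"][0:200,80:480]; cv2.imwrite("pics/w4b.png",cv2.resize(i[:150,100:],None,fx=2.6,fy=2.6,interpolation=cv2.INTER_CUBIC))
E
```

```text
9.54 F [-0.   0.9  0.3] M [-0.23  0.1   0.03] w 1.002 g 0.0
```

View pics/w4b.png

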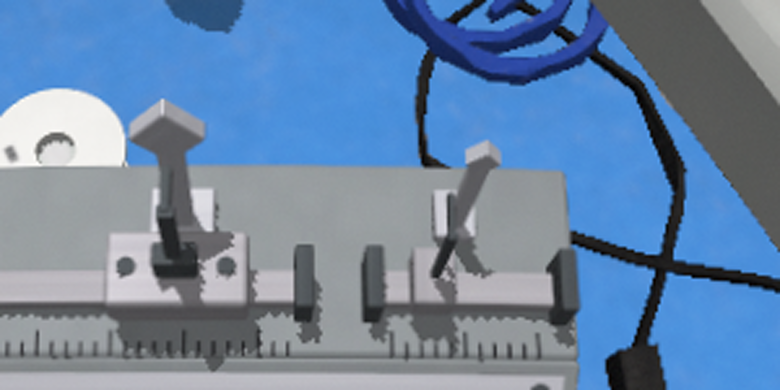

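The carriage tip (167,174) is now in front of the diamond head, whose apex is (164,101). The needle tip is at (452,197), and the post head is at (484,152) with its base plate at (454,213).

```bash
python3 - <<'E'
from h import *
c=json.load(open("pics/w4.png.json")); k=lambda u,v:((u+.5)/2.6-.5+180,(v+.5)/2.6-.5)
o=lambda u,v,z:np.round(w2c(P,onz(c,k(u,v),z)),4)
print("diamond",o(164,101,.173),"LR corners",o(131,127,.1615),o(204,128,.1615),"plate",o(183,212,.112),"car",o(167,174,.160))
print("car ends",o(107,236,.13),o(247,236,.13),"screws",o(125,266,.13),o(227,266,.13))
print("needle",o(452,197,.148),"block",o(412,250,.125),o(461,250,.125),"post",o(484,150,.156),"plate",o(454,213,.112))
i=c["img"]; cv2.imwrite("pics/w4c.png",cv2.resize(i[35:110,220:380],None,fx=5,fy=5,interpolation=cv2.INTER_LANCZOS4))
E
```

```text
diamond [ 0.0765 -0.0036  0.173 ] LR corners [0.0768 0.0072 0.1615] [ 0.0762 -0.0138  0.1615] plate [ 0.0789 -0.0032  0.112 ] car [ 0.0626 -0.0033  0.16  ]
car ends [0.0602 0.0193 0.13  ] [ 0.0597 -0.0256  0.13  ] screws [0.0497 0.0132 0.13  ] [ 0.0493 -0.0192  0.13  ]
needle [ 0.0626 -0.0873  0.148 ] block [ 0.0575 -0.0792  0.125 ] [ 0.0576 -0.0953  0.125 ] post [ 0.0731 -0.0955  0.156 ] plate [ 0.0785 -0.0971  0.112 ]Traceback (most recent call last):
  File "<stdin>", line 7, in <module>
KeyError: 'img'
```

The carriage is in line to within 0.5 mm. The needle has to move about 9.8 mm, which is 56° clockwise.

```bash
python3 - <<'E'
from h import *
goto(kp(.12),toolrot(P,145))
print(move_straight(kp(.054),v=.08,force_limit=12)); st("down")
gripper_to(0.0); st("grip"); turn(55.8); st("turned")
gripper_to(0.9); move_straight(kp(.13),v=.2)
goto(c2w(P,panel(-.02,-.05,.11)),toolrot(P,180))
c=snap("wrist","pics/w5.png"); st("")
cv2.imwrite("pics/w5b.png",cv2.resize(c["img"][:130,160:420],None,fx=3,fy=3,interpolation=cv2.INTER_CUBIC))
E
```

```text
False
down 11.17 F [-0.8  0.1 -0.6] M [-0.23 -0.    0.01] w 1.002 g 0.0
grip 12.08 F [ 4.8  1.8 -1.4] M [-0.1  -0.55 -0.19] w 0.366 g 30.0
turned 13.15 F [-6.3  2.2  6.3] M [0.57 0.76 0.48] w 0.365 g 30.0
 15.1 F [-0.7  0.6  0.2] M [-0.21  0.08 -0.  ] w 0.902 g 0.0
```

View pics/w5b.png

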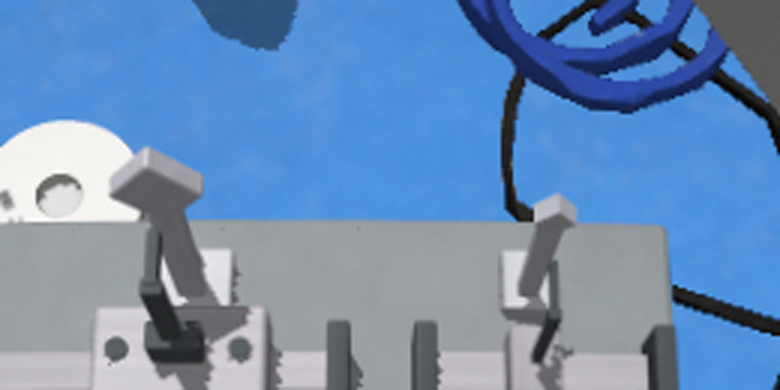

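The needle tip is at (555,263) and the post head apex at (556,197). The carriage tip is at (152,230) and the diamond apex at (148,149).

```bash
python3 - <<'E'
from h import *
c=json.load(open("pics/w5.png.json")); k=lambda u,v:((u+.5)/3-.5+160,(v+.5)/3-.5)
o=lambda u,v,z:np.round(w2c(P,onz(c,k(u,v),z)),4)
print("diamond",o(148,149,.173),"corners",o(110,187,.1615),o(202,185,.1615),"car",o(152,230,.160))
print("needle",o(555,263,.148),"post",o(556,197,.156),o(534,212,.153),o(577,212,.153))
print("expected post px", (proj(c,c2w(P,[.076,-.0975,.156]))-[160,0])*3)
E
```

```text
diamond [ 0.0766 -0.0034  0.173 ] corners [0.0752 0.0078 0.1615] [ 0.0752 -0.0135  0.1615] car [ 0.0649 -0.0021  0.16  ]
needle [ 0.0631 -0.0968  0.148 ] post [ 0.0756 -0.096   0.156 ] [ 0.0735 -0.0912  0.153 ] [ 0.0737 -0.1015  0.153 ]
expected post px [[561.45229837 194.67778271]]
```

Both pointers are within about 1 mm. Now the button.

```bash
python3 - <<'E'
from h import *
b=lambda off:c2w(P,panel(-.038,-.0835,off))
gripper_to(0.0); goto(b(.09),toolrot(P,180)); st("above")
hit=move_straight(b(.026),v=.03,force_limit=12); st("pressed"); s=observe(); x=w2c(P,s["tool_pos"]); print(hit,"tip off",(x-panel(-.1,0,0))@N-.022)
pause(.2); st(""); move_straight(b(.12),v=.15); st("up")
c=snap("wrist","pics/w6.png")
E
```

```text
above 16.65 F [-0.4  0.6  0.2] M [-0.25  0.1   0.04] w 0.009 g 0.0
pressed 18.22 F [-6.7 -4.1 13.9] M [-0.07  0.8   0.34] w 0.005 g 7.3
True tip off 0.01574597315262294
 18.42 F [-7.2 -3.7 12.7] M [-0.03  0.72  0.35] w 0.003 g 7.4
up 19.12 F [-0.3 -0.  -0.8] M [-0.27  0.07  0.02] w 0.007 g 0.0
```

```bash
python3 - <<'E'
from h import *
pause(.3); print(sign_off())
E
```

```text
the job is handed in; nothing more can be done
None
```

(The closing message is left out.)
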